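# Set the range selector and start the test set

## Task

Get the test set on the bench running on its fifth range: push the pointer of the rotary selector round with a fingertip, gently and without gripping the knob, until it has clicked into its fifth position, counted clockwise from the leftmost (fully anticlockwise) one as the first, and only then press the small flat start button down and let it come up again. Do not press the mushroom-headed emergency stop, pick nothing up, and leave the loose things on the case and beside it where they are.

Things in the scene. Friction and masses are not known exactly. Their poses are not given: they have to be found in the camera images.
- case: The test set: fixed black rugged case with a flat grey panel on top, 260 (x) x 440 (y) x 120 mm high. Origin at the centre of its underside; z up, +x towards its back, away from the operator
- selector_unit: Fixed square aluminium plate, 110 x 110 x 4 mm, on the panel, that carries the selector. Origin at the centre of its underside (120 mm above the bench), axes as the case's. Two like plates carry the start button and the emergency stop; the three lie in a row along the case's y, 130 mm apart, in any order. Six black tick marks, 46 mm from the selector's axis, show its positions
- selector (a joint): Range selector angle in rad, growing clockwise from above. Click positions: first (leftmost) 0, second 0.524, third 1.047, fourth 1.571, fifth 2.094, sixth 2.618; stops just beyond both ends. Starts in one of the first three. A spring detent resists with up to about 0.11 N m (3 N at the pointer's end); past halfway the knob snaps on into the next position by itself
- selector_axis (a point): Point on the knob's turning axis, level with the top of its pointer. Black knob: round skirt 48 mm across, top 9 mm above the plate's upper face; on it an upright bar 14 mm wide, top 34 mm above that face, from 18 mm behind the axis to 38 mm ahead of it, white line on top at the pointing end. Turns with the knob: x along the pointer, z up
- pointer_tip (a point): Top of the pointer's end, 38 mm from the axis; turns with the knob. The pointer stands 75 deg to the left (anticlockwise) of the case's +x at the first position, 45 deg to the right of it at the fifth
- start_button (a joint): Start button travel in m, 0 up, 0.006 fully down, positive downward; it springs back. 2.4 N starts it moving, 4.8 N holds it down. It counts as pressed beyond 0.004
- start_top (a point): Centre of the top of the start button: small flat grey round cap, 30 mm in diameter, standing 14 mm out of a dark steel collar of 48 mm diameter, its top 20 mm above its plate's upper face; pressed straight down
- estop (a joint): Emergency stop travel in m, 0 up, 0.006 down. To be left alone
- estop_top (a point): Top of the emergency stop: domed mushroom head, 42 mm in diameter, its top 37 mm above its plate's upper face. Not to be pressed
- adapter: Loose brass adapter, 26 mm in diameter, 34 mm high, standing on the panel. Origin at the centre of its underside. Leave it
- fuse_jar: Loose small glass jar, 32 mm in diameter, 42 mm high, standing on the panel. Origin at the centre of its underside. Leave it
- ferrite: Loose black ferrite block, 30 x 45 x 20 mm, on the panel. Origin at the centre of its underside. Leave it
- screwdriver: Loose screwdriver lying on the bench to the right of the case. Leave it
- multimeter: Loose grey handheld meter, 160 x 80 x 34 mm, lying on the bench to the left of the case. Its own dial is only painted on: not the selector. Origin at the centre of its underside. Leave it

How it is judged (in metres and radians):
On the way, in this order (a step that is already met when the one before it is completed fails the run):
1. the selector rests in its fifth position (value of joint selector between 1.9744 and 2.2144 rad and velocity of joint selector between -0.1 and 0.1 rad/s), for 0.2 s.
2. the start button is pressed down (value of joint start_button above 0.004 m and value of joint selector between 1.9744 and 2.2144 rad), for 0.05 s.
At the end, for the whole second after the job is handed in: The selector rests in its fifth position (within 0.12 rad of 2.094), the start button has been pressed more than 4 mm down after that and is up again (under 1.5 mm), the emergency stop is not pressed (under 2 mm), and every loose thing on or beside the case is within 20 mm of where it began (all of step 1 and value of joint start_button below 0.0015 m and value of joint estop below 0.002 m and distance of each of adapter, fuse_jar, ferrite, screwdriver, multimeter from where it was at the start of the episode below 0.02 m); the robot touches nothing.
It fails at once if the start button is pressed (over 3 mm) while the selector is not in its fifth position (value of joint start_button above 0.003 m and not (value of joint selector between 1.9744 and 2.2144 rad)).
It fails at once if the emergency stop is pressed (over 2 mm) (value of joint estop above 0.002 m).
It fails at once if the selector knob is gripped or forced (over 20 N between fingers and knob) (contact force between the fingers and selector above 20 N).
It fails at once if a loose thing on or beside the case is picked up, knocked or pushed away (over 20 mm) (distance of any of adapter, fuse_jar, ferrite, screwdriver, multimeter from where it was at the start of the episode above 0.02 m).
It also fails if it takes over 51 s, if anything falls off the work surface, if the arm or the gripper's body presses on something with over 40 N, if the wrist force passes 120 N, or if a joint passes its speed limit or range.

## Robot

A 6-joint arm with a two-finger parallel gripper is mounted at the origin on the work surface. World frame = base frame: x ahead of the robot, y to its left, z up, the work surface at z = 0. Lengths are in mm, angles in rad, forces in N, time in s.
With the tool pointing down it reaches from about 275 to 750 mm from the base axis. Payload 10.2 kg.
Tool frame: the origin (TCP) lies at the very end of the fingers, on their centre line; the grasp point (between the pads) lies 19 mm behind it; x points along the fingers, y is the direction in which the jaws open and shut, and the axes are right-handed (so a half turn about x gives the same grasp; the last joint's range is limited). The gripper opens to 85 mm and grips with 20 to 120 N. Pads are 22 mm wide; open, the fingers measure 114 mm over their backs; the gripper's body (76 mm by 85 mm) begins 54 mm behind the grasp point. The pads swing forward as they close: fully open they stand 13 mm farther back than shut.
Start: joints at [-1.483, 0.313, 1.498, -0, 1.331, -0.223], TCP at [160.543, -499.857, 231.294] pointing down, gripper open.
Joint ranges: [-2.94, 2.94], [-0.97, 2.17], [0.19, 2.56], [-1.23, 4.37], [0.02, 3.11], [-2.88, 2.88]. Speed limits (rad/s): [2.39, 2.39, 3.01, 3.14, 3.14, 3.14].

## Interface

Orientations are given as a unit quaternion [w, x, y, z].
In Python, from rig import ctrl, viewer, finish_job gives the robot as it stands.
- The arm moves only by the tool carry_out, never from a script. Its argument "targets" is a list of rows, each an object of numbers: "x", "y", "z": the shift along the world's x, y, z in m; "ax", "ay", "az": the turn, a rotation vector about the world's x, y, z in rad; "hand": the opening, from -1 (shut) to 1 (fully open). A call has 1 to 5 rows; each row is the pose to reach, as a shift and turn from the pose commanded when the call began; what a row does not reach only later rows make up. A row lasts 1/8 s, in which the tool goes at most 62.5 mm and 10.7 degrees, less where a joint would pass 70% of its speed; a pose out of reach is approached as far as the arm can. A call with a gripper value outside its range is refused whole. The fingers move at their own pace and stop on an object; "grip_force" is the grip in N (left out, the last holds). Time passes only in rows, so rows that repeat a pose let the fingers close. It gives the time, the measured TCP pose, the force and the opening at its end, in the units of the state.
- ctrl.sense(): the state, without advancing time (a new reading comes with each control period).
- viewer.capture(name): name is "scene" or "top" or "wrist"; returns the picture (480x640x3 uint8, blue, green, red); there is no depth.
- viewer.camera_info(name): a dict with "fx", "fy", "cx", "cy" (pixels), "R" (3x3) and "t" (3): a world point X has camera coordinates R X + t. Camera axes: x right, y down, z forward; pixel columns grow to the right and rows downward; lengths in mm; the calibration is good to about 2 mm. A picture is of the moment at which its call begins: read the wrist's pose just before it. camera_info takes no time and is no camera call; for the wrist camera it gives the pose at the moment of the call.
- finish_job(): hands the job in, once; it reports no verdict.
The state is a dict: "time_s": time; "joints": joint angles; "dq": joint speeds; "tau": joint torques, N m; "eef_pos": TCP position; "ee_rot": TCP orientation; "force": force on the tool from outside, world axes, zero at the start; "wrist_torque": the same for the moment, N m; "grip_width": opening from 0.0 (shut) to 1.0 (fully open).
Only numpy, scipy, OpenCV 4.12 (cv2) and the standard library are available. Lean on these libraries where they do the work, as an engineer would, in place of code of your own. Each camera call takes 0.05 s, during which the arm holds its last target. There are 200 camera calls.

## Working session

There is one attempt and no reset: what is moved stays moved. The work goes in short steps, Python scripts to look and compute and a tool call to move; the robot and the scene stay as the last step left them, time stands still between calls to the robot, and variables do not carry over. Pictures are saved under pics/ and viewed, about 8 in all and at most 12, crops included, and the job is handed in when it is done.

Besides the shell and the picture viewer there is one more tool, called as a command line: name --argument value ..., lists and objects as JSON in quotes. carry_out: Moves the arm, as the interface text tells. Its arguments: {"type":"object","properties":{"targets":{"type":"array"},"grip_force":{"type":"number"}},"required":["targets"]}

```bash
mkdir -p pics
python3 - <<'E'
from rig import ctrl, viewer
import cv2,json
print(ctrl.sense())
for n in("top","scene"):
    cv2.imwrite(f"pics/{n}0.png",viewer.capture(n)); print({k:v.tolist() if hasattr(v,'tolist') else v for k,v in viewer.camera_info(n).items()})
E
```

```text
{'time_s': 0.0, 'joints': array([-1.48338965e+00,  3.13441272e-01,  1.49844425e+00,  4.17790648e-06,
        1.33099447e+00, -2.23400386e-01]), 'dq': array([-0.00017645, -0.0007088 , -0.00154715, -0.00026433, -0.00140678,
       -0.0011851 ]), 'tau': array([-1.13557817e-03, -4.12269044e+01, -2.59748125e+01, -2.39046940e-04,
        4.16213574e-03,  1.71244555e-06]), 'eef_pos': array([ 160.52535354, -499.58525857,  230.73684308]), 'ee_rot': array([ 0.10899076,  0.69861781,  0.10989875, -0.6985531 ]), 'force': array([-0.24356166,  0.35815722, -0.22956361]), 'wrist_torque': array([0.04490193, 0.01919724, 0.00138754]), 'grip_width': 1.0036774892902547}
{'fx': 472.25089016970753, 'fy': 472.25089016970753, 'cx': 323.1290615204449, 'cy': 241.72403052740322, 'R': [[-0.028889476354252038, -0.9991322051846043, -0.03000391172709361], [-0.9832854427052848, 0.0338037897281268, -0.1789051200046799], [0.17976411299213602, 0.024333934391435722, -0.9834087264800858]], 't': [74.40777289946763, 598.9202958357962, 880.0934103263115]}
{'fx': 571.6110829364462, 'fy': 571.6110829364462, 'cx': 317.740669792324, 'cy': 237.74990964883196, 'R': [[-0.5020217309186317, 0.8648507535403378, 0.0027121552630173977], [0.7116906180629262, 0.4148942878748226, -0.5668855211152016], [-0.4913966278340448, -0.2826586350875447, -0.8237921158664822]], 't': [243.42694658154684, -336.13237051037646, 1394.785628513597]}
```

View pics/top0.png

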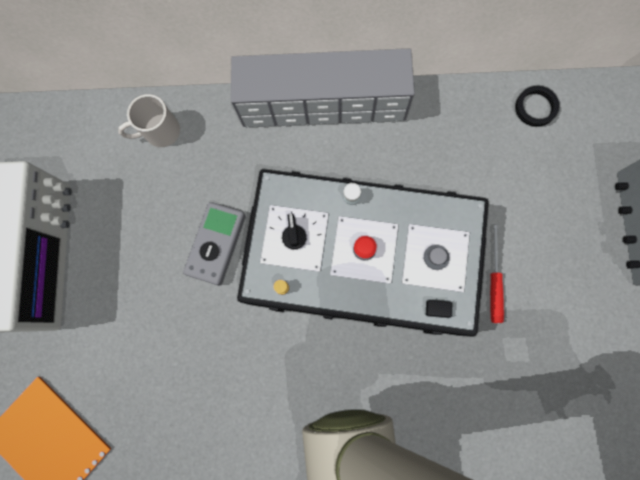

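View pics/scene0.png

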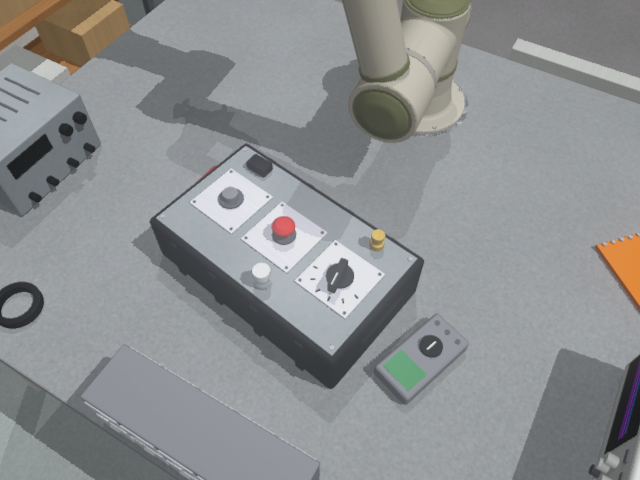

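The top view shows the selector at (294,237) on the left plate, the E-stop at (365,247) and the start button at (437,257). The jar is at (352,190), the adapter at (280,287) and the ferrite at (439,308). Next I'll measure the plates, the pointer and the cap in both views.

```bash
cat > h.py <<'E'
import numpy as np, cv2
from rig import ctrl, viewer
def ray(ci,p):
    R=np.array(ci['R']);t=np.array(ci['t'])
    d=R.T@np.array([(p[0]-ci['cx'])/ci['fx'],(p[1]-ci['cy'])/ci['fy'],1]); return -R.T@t,d/np.linalg.norm(d)
def onz(ci,p,z):
    o,d=ray(ci,p); return o+d*(z-o[2])/d[2]
def tri(c1,p1,c2,p2):
    (o,d),(q,e)=ray(c1,p1),ray(c2,p2)
    s=np.linalg.lstsq(np.c_[d,-e],q-o,rcond=None)[0]; a,b=o+d*s[0],q+e*s[1]
    return (a+b)/2,np.linalg.norm(a-b)
def proj(ci,X):
    c=np.array(ci['R'])@X+np.array(ci['t']); return np.array([c[0]/c[2]*ci['fx']+ci['cx'],c[1]/c[2]*ci['fy']+ci['cy']])
E
python3 - <<'E'
from h import *
np.set_printoptions(precision=1,suppress=True)
ci={n:viewer.camera_info(n) for n in("top","scene")}
P={}
for n in ci:
    im=cv2.imread(f"pics/{n}0.png"); hsv=cv2.cvtColor(im,cv2.COLOR_BGR2HSV)
    m=cv2.inRange(hsv,(0,0,195),(180,30,255))
    cs,_=cv2.findContours(m,cv2.RETR_EXTERNAL,cv2.CHAIN_APPROX_NONE)
    L=[]
    for c in cs:
        c=cv2.convexHull(c); (x,y),s,a=cv2.minAreaRect(c); 
        if 1800<cv2.contourArea(c)<8000 and 150<x<500 and 150<y<350:
            M=cv2.moments(c); ce=np.array([M['m10'],M['m01']])/M['m00']
            w=onz(ci[n],ce,124); q=np.array([onz(ci[n],p[0],124)[:2] for p in c],np.float32)
            L.append((w,ce)); r=cv2.minAreaRect(q); print(n,ce,w,'rect',r)
    L.sort(key=lambda v:-v[0][1]); P[n]=L
for a,b in zip(P["top"],P["scene"]): print("tri",tri(ci["top"],a[1],ci["scene"],b[1]))
# zoomed crops
t=cv2.imread("pics/top0.png"); s=cv2.imread("pics/scene0.png")
f=lambda im,x,y,r=40:cv2.resize(im[y-r:y+r,x-r:x+r],(380,290*380//380+90)[:2] if 0 else (290,290),interpolation=cv2.INTER_CUBIC)
cv2.imwrite("pics/c.png",np.vstack([np.hstack([f(t,294,237),f(t,437,257)]),np.hstack([f(s,340,277),f(s,231,198)])]))
E
```

```text
top [435.5 257.7] [ 552.1 -148.5  124. ] rect ((552.7110595703125, -148.4562225341797), (110.57130432128906, 110.76532745361328), 80.07878875732422)
top [364.  249.1] [572.1 -20.3 124. ] rect ((572.975341796875, -20.209152221679688), (110.46981048583984, 109.2939453125), 79.99034881591797)
top [293.9 237.9] [597.4 107.2 124. ] rect ((598.0625, 107.27255249023438), (110.19364929199219, 110.86546325683594), 80.09310150146484)
scene [339.7 277.9] [602.  110.5 124. ] rect ((600.0955810546875, 109.41867065429688), (109.96731567382812, 109.52420043945312), 80.12570190429688)
scene [283.7 236. ] [576.6 -17.  124. ] rect ((574.4931030273438, -17.890438079833984), (110.64449310302734, 109.59648895263672), 80.1014633178711)
scene [230.9 199.9] [ 556.8 -144.9  124. ] rect ((554.9017333984375, -146.1092529296875), (110.94052124023438, 109.59412384033203), 80.08395385742188)
tri (array([598.5, 108.3, 117. ]), np.float64(0.9951655358372056))
tri (array([573. , -20.3, 117.3]), np.float64(1.0965437769843576))
tri (array([ 552.8, -149.5,  116.9]), np.float64(1.184611932304752))
```

View pics/c.png

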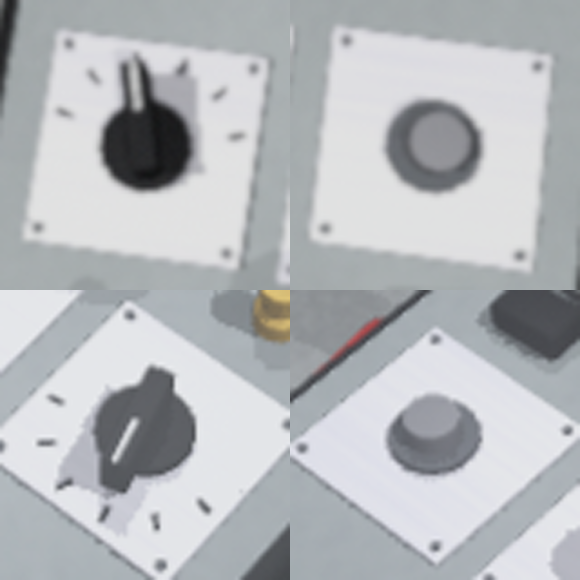

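The pointer covers the third tick, so the selector starts in its third position. The case is yawed −10°. The axis is at about (599, 108) and the start button at about (554, −147). I'll push with the shut fingertips on the pointer's left side. First I'll shut the hand and go over in the air.

carry_out --targets '[{"x":0.035,"y":0.049,"z":0.005,"az":0.15,"hand":-1},{"x":0.07,"y":0.098,"z":0.01,"az":0.3,"hand":-1},{"x":0.105,"y":0.147,"z":0.015,"az":0.45,"hand":-1},{"x":0.14,"y":0.196,"z":0.02,"az":0.6,"hand":-1},{"x":0.175,"y":0.245,"z":0.02,"az":0.75,"hand":-1}]' --grip_force 20

```text
invalid input at $.targets[0]: expected keys x, y, z, ax, ay, az, hand
```

carry_out --targets '[{"x":0.035,"y":0.049,"az":0.15,"hand":-1},{"x":0.07,"y":0.098,"az":0.3,"hand":-1},{"x":0.105,"y":0.147,"az":0.45,"hand":-1},{"x":0.14,"y":0.196,"az":0.594,"hand":-1},{"x":0.175,"y":0.245,"az":0.594,"hand":-1}]'

```text
invalid input at $.targets[0]: expected keys x, y, z, ax, ay, az, hand
```

carry_out --targets '[{"x":0.035,"y":0.049,"hand":-1},{"x":0.07,"y":0.098,"hand":-1},{"x":0.105,"y":0.147,"hand":-1},{"x":0.115,"y":0.161,"hand":-1},{"x":0.115,"y":0.161,"hand":-1}]'

```text
invalid input at $.targets[0]: expected keys x, y, z, ax, ay, az, hand
```

Run:
```python
from h import *
s=ctrl.sense(); print(s['time_s'],s['eef_pos'],s['ee_rot'],s['joints'],s['force'],s['grip_width'])
cv2.imwrite("pics/w1.png",viewer.capture("wrist")); ci=viewer.camera_info("wrist")
np.save("w1.npy",ci,allow_pickle=True)
print(proj(ci,np.array([599,108.3,158.])),proj(ci,s['eef_pos']))
```

```text
0.1 [ 160.50890966 -499.6119305   230.78224365] [ 0.10901908  0.69860555  0.1098686  -0.69856568] [-1.48341152e+00  3.13408838e-01  1.49836774e+00 -2.61456256e-05
  1.33101853e+00 -2.23412406e-01] [-0.19390076  0.11620879  0.06733667] 1.001243561945711
[-1951.36041022 -2685.53899963] [318.79499606 300.2571956 ]
```

View pics/w1.png

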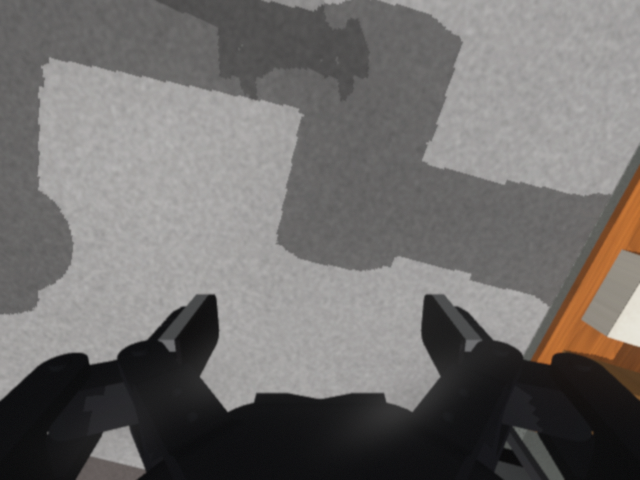

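Nothing moved, because every row needs all seven keys. The wrist picture shows only bench and the open fingers, with tips near (205,300) and (435,300). I'm sending the moves again.

carry_out --targets '[{"x":0.035,"y":0.049,"z":0.005,"ax":0,"ay":0,"az":0.15,"hand":-1},{"x":0.07,"y":0.098,"z":0.01,"ax":0,"ay":0,"az":0.3,"hand":-1},{"x":0.105,"y":0.147,"z":0.015,"ax":0,"ay":0,"az":0.45,"hand":-1},{"x":0.14,"y":0.196,"z":0.02,"ax":0,"ay":0,"az":0.6,"hand":-1},{"x":0.175,"y":0.245,"z":0.02,"ax":0,"ay":0,"az":0.75,"hand":-1}]' --grip_force 20

```text
time_s: 0.78
eef_pos: [336.4, -253.2, 251.6]
ee_rot: [0.359, 0.609, 0.359, -0.609]
force: [0.5, 0.2, 0.2]
grip_width: 0.001
```

carry_out --targets '[{"x":0.035,"y":0.049,"z":0,"ax":0,"ay":0,"az":0.15,"hand":-1},{"x":0.07,"y":0.098,"z":0,"ax":0,"ay":0,"az":0.3,"hand":-1},{"x":0.105,"y":0.147,"z":0,"ax":0,"ay":0,"az":0.45,"hand":-1},{"x":0.14,"y":0.196,"z":0,"ax":0,"ay":0,"az":0.594,"hand":-1},{"x":0.175,"y":0.245,"z":0,"ax":0,"ay":0,"az":0.594,"hand":-1}]'

```text
time_s: 1.4
eef_pos: [511.4, -8.0, 251.2]
ee_rot: [0.521, 0.478, 0.521, -0.478]
force: [0.6, -0.9, 0.6]
grip_width: -0.0
```

carry_out --targets '[{"x":0.035,"y":0.049,"z":0,"ax":0,"ay":0,"az":0,"hand":-1},{"x":0.07,"y":0.098,"z":0,"ax":0,"ay":0,"az":0,"hand":-1},{"x":0.1,"y":0.142,"z":0,"ax":0,"ay":0,"az":0,"hand":-1},{"x":0.115,"y":0.161,"z":0,"ax":0,"ay":0,"az":0,"hand":-1},{"x":0.115,"y":0.161,"z":0,"ax":0,"ay":0,"az":0,"hand":-1}]'

```text
time_s: 2.02
eef_pos: [625.7, 152.3, 250.1]
ee_rot: [0.521, 0.478, 0.521, -0.478]
force: [0.4, 0.4, -0.3]
grip_width: -0.004
```

Run:
```python
from h import *
s=ctrl.sense(); print(s['time_s'],s['eef_pos'],s['ee_rot'],s['joints'],s['force'],s['grip_width'])
ci=viewer.camera_info("wrist"); cv2.imwrite("pics/w2.png",viewer.capture("wrist"))
print(proj(ci,np.array([599,108.3,158.])),proj(ci,s['eef_pos']))
im=cv2.imread("pics/w2.png"); m=cv2.inRange(cv2.cvtColor(im,cv2.COLOR_BGR2HSV),(0,0,200),(180,30,255))
cs,_=cv2.findContours(m,cv2.RETR_EXTERNAL,cv2.CHAIN_APPROX_NONE)
for c in cs:
    if cv2.contourArea(c)>3000:
        q=np.array([onz(ci,p[0],124)[:2] for p in cv2.convexHull(c)],np.float32); print(cv2.boundingRect(c),cv2.minAreaRect(q))
```

```text
2.025 [625.72520563 152.31911597 250.13443212] [ 0.52063579  0.47771531  0.52137003 -0.47843469] [ 5.71825653e-02  5.77144385e-01  1.05595721e+00  3.56229243e-05
  1.50994432e+00 -2.87018465e-02] [ 0.37029591  0.39765117 -0.27527824] -0.0036518360608689348
[278.65260159 297.01526095] [318.53134573 298.83563851]
(132, 184, 261, 187) ((561.3565673828125, 116.49030303955078), (245.36825561523438, 152.16004943847656), 16.801910400390625)
```

View pics/w2.png

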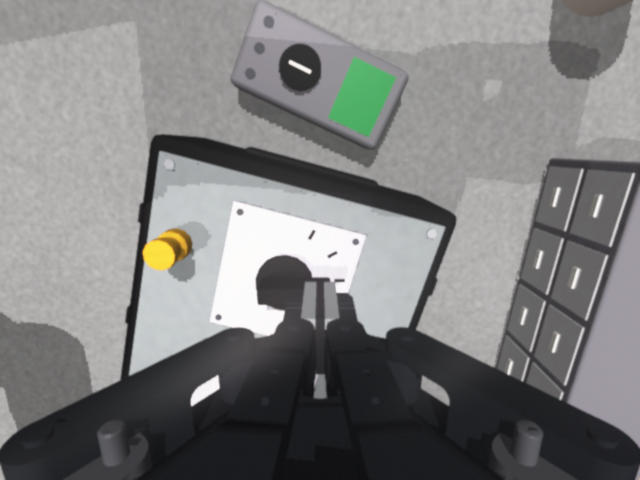

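The wrist view shows the selector plate with corners near (237,203), (367,235) and (210,321). The tip is shut at (320,285) and in front of the knob in this view. I'll check the three plate corners against the axis estimate.

Run:
```python
from h import *
ci=viewer.camera_info("wrist"); q=[onz(ci,p,124) for p in((236,202),(367,235),(210,322))]
print(np.round(q,1), np.linalg.norm(q[0]-q[1]),np.linalg.norm(q[0]-q[2]), 'centre',(q[1]+q[2])/2)
```

```text
[[557.3 170.4 124. ]
 [664.5 152.2 124. ]
 [536.6  62.1 124. ]] 108.70989277347049 110.18092348123153 centre [600.53150624 107.17969937 124.        ]
```

carry_out --targets '[{"x":0,"y":0,"z":-0.04,"ax":0,"ay":0,"az":0,"hand":-1},{"x":0,"y":0,"z":-0.075,"ax":0,"ay":0,"az":0,"hand":-1},{"x":0,"y":0,"z":-0.095,"ax":0,"ay":0,"az":0,"hand":-1},{"x":0,"y":0,"z":-0.105,"ax":0,"ay":0,"az":0,"hand":-1},{"x":0,"y":0,"z":-0.105,"ax":0,"ay":0,"az":0,"hand":-1}]'

```text
time_s: 2.7
eef_pos: [625.4, 150.6, 146.4]
ee_rot: [0.52, 0.479, 0.52, -0.479]
force: [0.3, 1.0, 0.1]
grip_width: 0.002
```

The axis agrees within 2 mm at (600, 107.5). Next I'll close in slowly, watching force, then follow the arc.

carry_out --targets '[{"x":0,"y":-0.008,"z":0,"ax":0,"ay":0,"az":0,"hand":-1},{"x":0,"y":-0.014,"z":0,"ax":0,"ay":0,"az":0,"hand":-1},{"x":0.0005,"y":-0.019,"z":0,"ax":0,"ay":0,"az":0,"hand":-1},{"x":0.0005,"y":-0.021,"z":0,"ax":0,"ay":0,"az":0,"hand":-1},{"x":0.0005,"y":-0.023,"z":0,"ax":0,"ay":0,"az":0,"hand":-1}]'

```text
time_s: 3.32
eef_pos: [626.2, 128.5, 146.4]
ee_rot: [0.52, 0.479, 0.521, -0.478]
force: [1.9, 5.4, -0.1]
grip_width: 0.002
```

carry_out --targets '[{"x":0.0015,"y":-0.0025,"z":0,"ax":0,"ay":0,"az":-0.087,"hand":-1},{"x":0.003,"y":-0.005,"z":0,"ax":0,"ay":0,"az":-0.175,"hand":-1},{"x":0.0045,"y":-0.0075,"z":0,"ax":0,"ay":0,"az":-0.262,"hand":-1},{"x":0.0055,"y":-0.01,"z":0,"ax":0,"ay":0,"az":-0.35,"hand":-1},{"x":0.0055,"y":-0.01,"z":0,"ax":0,"ay":0,"az":-0.35,"hand":-1}]'

```text
time_s: 3.95
eef_pos: [631.5, 118.1, 146.2]
ee_rot: [-0.429, -0.562, -0.43, 0.562]
force: [0.2, 0.0, -0.6]
grip_width: -0.001
```

Run:
```python
from h import *
s=ctrl.sense(); print(s['time_s'],s['eef_pos'],s['ee_rot'],s['force'])
a=viewer.capture("top")[180:300,230:360]; b=viewer.capture("scene")[220:340,270:400]
cv2.imwrite("pics/p1.png",cv2.resize(np.hstack([a,b]),None,fx=3,fy=3,interpolation=cv2.INTER_CUBIC))
```

```text
3.95 [631.5345308  118.05475329 146.23432373] [-0.42945666 -0.56168396 -0.42950047  0.56178952] [ 0.15053945  0.04479441 -0.63837085]
```

View pics/p1.png

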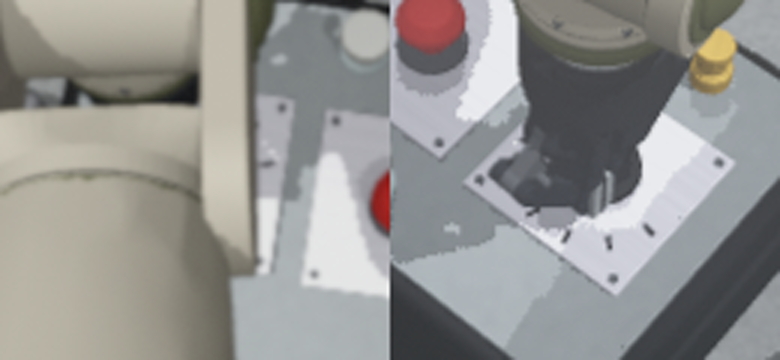

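At first contact the force was 5.4 N. After the arc it dropped to 0, so the knob has snapped ahead of the finger, presumably into the fourth position. The scene crop shows the pointer beyond the tip, and the top view is blocked by the arm. I'll continue one more click.

carry_out --targets '[{"x":0.001,"y":-0.003,"z":0,"ax":0,"ay":0,"az":-0.087,"hand":-1},{"x":0.0015,"y":-0.006,"z":0,"ax":0,"ay":0,"az":-0.175,"hand":-1},{"x":0.0017,"y":-0.009,"z":0,"ax":0,"ay":0,"az":-0.262,"hand":-1},{"x":0.0017,"y":-0.011,"z":0,"ax":0,"ay":0,"az":-0.32,"hand":-1},{"x":0.0017,"y":-0.011,"z":0,"ax":0,"ay":0,"az":-0.32,"hand":-1}]'

```text
time_s: 4.68
eef_pos: [633.2, 107.4, 146.3]
ee_rot: [0.335, 0.623, 0.335, -0.623]
force: [-0.0, 1.4, 0.0]
grip_width: 0.002
```

carry_out --targets '[{"x":0,"y":-0.0015,"z":0,"ax":0,"ay":0,"az":-0.045,"hand":-1},{"x":-0.0003,"y":-0.003,"z":0,"ax":0,"ay":0,"az":-0.09,"hand":-1},{"x":-0.0005,"y":-0.0045,"z":0,"ax":0,"ay":0,"az":-0.135,"hand":-1},{"x":-0.0008,"y":-0.006,"z":0,"ax":0,"ay":0,"az":-0.18,"hand":-1},{"x":-0.0008,"y":-0.006,"z":0,"ax":0,"ay":0,"az":-0.18,"hand":-1}]'

```text
time_s: 5.3
eef_pos: [632.4, 101.1, 146.3]
ee_rot: [-0.278, -0.65, -0.278, 0.65]
force: [0.2, -1.0, 0.7]
grip_width: -0.002
```

The force is near zero at the end. I'll back away from the pointer, rise and look.

carry_out --targets '[{"x":0.012,"y":0.012,"z":0,"ax":0,"ay":0,"az":0,"hand":-1},{"x":0.025,"y":0.025,"z":0.03,"ax":0,"ay":0,"az":0,"hand":-1},{"x":0.025,"y":0.03,"z":0.085,"ax":0,"ay":0,"az":0.15,"hand":-1},{"x":0.0,"y":0.03,"z":0.11,"ax":0,"ay":0,"az":0.3,"hand":-1},{"x":-0.05,"y":0.02,"z":0.11,"ax":0,"ay":0,"az":0.45,"hand":-1}]'

```text
time_s: 5.92
eef_pos: [582.8, 121.3, 257.9]
ee_rot: [0.418, 0.572, 0.416, -0.57]
force: [0.5, -0.2, -0.3]
grip_width: 0.001
```

carry_out --targets '[{"x":-0.03,"y":-0.05,"z":0.005,"ax":0,"ay":0,"az":0.15,"hand":-1},{"x":-0.035,"y":-0.11,"z":0.01,"ax":0,"ay":0,"az":0.25,"hand":-1},{"x":-0.04,"y":-0.17,"z":0.01,"ax":0,"ay":0,"az":0.25,"hand":-1},{"x":-0.04,"y":-0.23,"z":0.01,"ax":0,"ay":0,"az":0.25,"hand":-1},{"x":-0.04,"y":-0.27,"z":0.01,"ax":0,"ay":0,"az":0.25,"hand":-1}]'

```text
time_s: 6.55
eef_pos: [542.0, -151.3, 266.4]
ee_rot: [-0.484, -0.516, -0.483, 0.516]
force: [0.7, 0.6, -0.8]
grip_width: -0.002
```

Run:
```python
from h import *
s=ctrl.sense(); print(s['time_s'],s['eef_pos'],s['joints'],s['force'])
a=viewer.capture("top")[170:310,225:375]; b=viewer.capture("scene")[210:350,265:415]
cv2.imwrite("pics/p2.png",cv2.resize(np.hstack([a,b]),None,fx=2.6,fy=2.6,interpolation=cv2.INTER_CUBIC))
```

```text
6.55 [ 542.03829323 -151.31584661  266.40661631] [-4.80239829e-01  3.75477436e-01  1.31945253e+00 -3.24996685e-04
  1.44639903e+00 -4.14971826e-01] [ 0.67541593  0.62569333 -0.75096139]
```

View pics/p2.png

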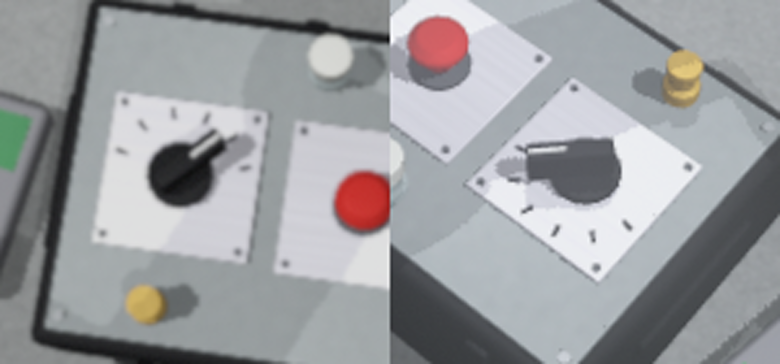

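In the top crop there are four free ticks to the left of the pointer. The pointer sits on the fifth tick at (232,138), and the sixth is free at (245,168). So the selector is in its fifth position. Next I'll go down over the start button.

carry_out --targets '[{"x":0.0115,"y":0.003,"z":-0.04,"ax":0,"ay":0,"az":0,"hand":-1},{"x":0.0115,"y":0.003,"z":-0.08,"ax":0,"ay":0,"az":0,"hand":-1},{"x":0.0115,"y":0.003,"z":-0.105,"ax":0,"ay":0,"az":0,"hand":-1},{"x":0.0115,"y":0.003,"z":-0.115,"ax":0,"ay":0,"az":0,"hand":-1},{"x":0.0115,"y":0.003,"z":-0.115,"ax":0,"ay":0,"az":0,"hand":-1}]'

```text
time_s: 7.28
eef_pos: [554.1, -145.5, 151.6]
ee_rot: [0.484, 0.516, 0.484, -0.516]
force: [-0.1, -0.9, 0.8]
grip_width: -0.001
```

Run:
```python
from h import *
ci=viewer.camera_info("scene"); a=viewer.capture("scene")[150:260,165:305]
w=viewer.capture("wrist")
cv2.imwrite("pics/b1.png",np.hstack([cv2.resize(a,(400,314),interpolation=cv2.INTER_CUBIC),cv2.resize(w,(400,314))]))
```

```text
(no output)
```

View pics/b1.png

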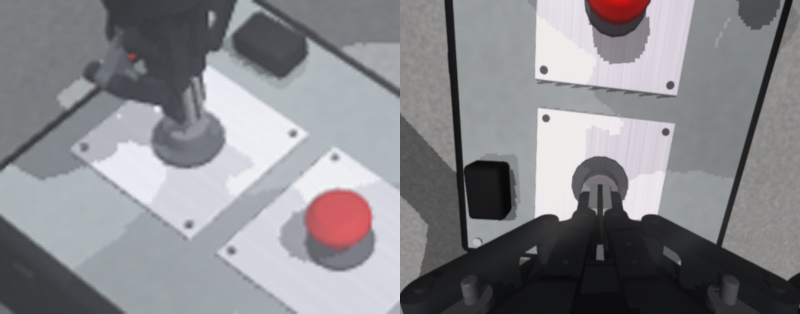

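Both views show the tip centred over the start cap, at (190,120) in the scene view and (600,190) in the wrist view. It is clear of the ferrite. Now I'll press slowly.

carry_out --targets '[{"x":0,"y":-0.001,"z":-0.003,"ax":0,"ay":0,"az":0,"hand":-1},{"x":0,"y":-0.001,"z":-0.006,"ax":0,"ay":0,"az":0,"hand":-1},{"x":0,"y":-0.001,"z":-0.009,"ax":0,"ay":0,"az":0,"hand":-1},{"x":0,"y":-0.001,"z":-0.011,"ax":0,"ay":0,"az":0,"hand":-1},{"x":0,"y":-0.001,"z":-0.011,"ax":0,"ay":0,"az":0,"hand":-1}]'

```text
time_s: 8.0
eef_pos: [554.0, -146.9, 140.5]
ee_rot: [0.483, 0.516, 0.483, -0.516]
force: [-0.3, 0.1, 3.3]
grip_width: -0.0
```

3.3 N means it is partway down. I'll go on until force shows the end stop.

carry_out --targets '[{"x":0,"y":0,"z":-0.001,"ax":0,"ay":0,"az":0,"hand":-1},{"x":0,"y":0,"z":-0.002,"ax":0,"ay":0,"az":0,"hand":-1},{"x":0,"y":0,"z":-0.0025,"ax":0,"ay":0,"az":0,"hand":-1},{"x":0,"y":0,"z":-0.0025,"ax":0,"ay":0,"az":0,"hand":-1}]'

```text
time_s: 8.5
eef_pos: [554.0, -146.9, 138.1]
ee_rot: [0.483, 0.516, 0.483, -0.516]
force: [-0.8, -0.2, 6.2]
grip_width: 0.002
```

carry_out --targets '[{"x":0,"y":0,"z":-0.0005,"ax":0,"ay":0,"az":0,"hand":-1},{"x":0,"y":0,"z":-0.001,"ax":0,"ay":0,"az":0,"hand":-1},{"x":0,"y":0,"z":-0.001,"ax":0,"ay":0,"az":0,"hand":-1}]'

```text
time_s: 8.88
eef_pos: [554.1, -147.0, 138.0]
ee_rot: [0.484, 0.516, 0.483, -0.516]
force: [-4.2, 0.3, 13.0]
grip_width: 0.006
```

The button is at its end stop: 13 N, and z held at 138.0, which matches 6 mm of travel. Now I'll release, retreat and check.

carry_out --targets '[{"x":0,"y":0,"z":0.02,"ax":0,"ay":0,"az":0,"hand":-1},{"x":0,"y":0,"z":0.07,"ax":0,"ay":0,"az":0,"hand":-1},{"x":-0.02,"y":-0.03,"z":0.12,"ax":0,"ay":0,"az":0,"hand":-1},{"x":-0.06,"y":-0.07,"z":0.13,"ax":0,"ay":0,"az":0,"hand":-1},{"x":-0.1,"y":-0.11,"z":0.13,"ax":0,"ay":0,"az":0,"hand":-1}]'

```text
time_s: 9.5
eef_pos: [453.0, -257.8, 267.3]
ee_rot: [0.484, 0.516, 0.483, -0.516]
force: [-0.0, -1.5, -0.1]
grip_width: -0.005
```

carry_out --targets '[{"x":-0.04,"y":-0.04,"z":0,"ax":0,"ay":0,"az":0,"hand":-1},{"x":-0.08,"y":-0.08,"z":0,"ax":0,"ay":0,"az":0,"hand":-1},{"x":-0.12,"y":-0.12,"z":0,"ax":0,"ay":0,"az":0,"hand":-1},{"x":-0.12,"y":-0.12,"z":0,"ax":0,"ay":0,"az":0,"hand":-1},{"x":-0.12,"y":-0.12,"z":0,"ax":0,"ay":0,"az":0,"hand":-1}]'

```text
time_s: 10.12
eef_pos: [334.2, -376.5, 266.4]
ee_rot: [0.483, 0.516, 0.483, -0.516]
force: [-0.2, 0.2, -0.6]
grip_width: -0.002
```

Run:
```python
from h import *
s=ctrl.sense(); print(s['time_s'],s['eef_pos'],s['force'])
a=viewer.capture("top")[150:345,175:520]; b=viewer.capture("scene")[130:325,140:485]
cv2.imwrite("pics/f.png",cv2.resize(np.vstack([a,b]),None,fx=1.5,fy=1.5,interpolation=cv2.INTER_CUBIC))
```

```text
10.125 [ 334.17581002 -376.48883527  266.43373297] [-0.23513874  0.15935629 -0.63138438]
```

View pics/f.png

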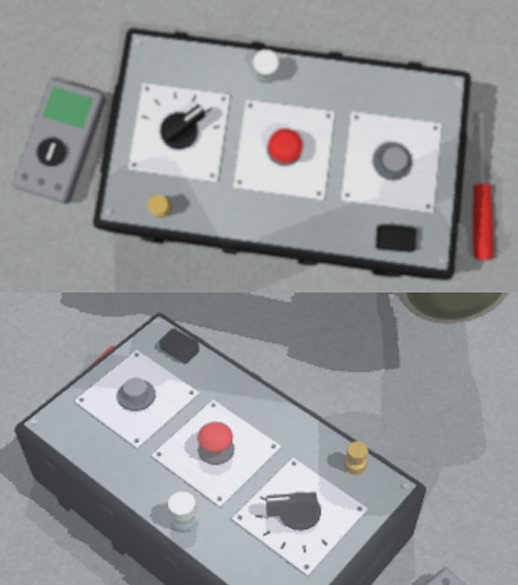

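The pointer is on the fifth tick, top view (200,112). The start cap is up at (397,158) and the loose things are where they were. The arm is clear, so I'm handing in.

```bash
python3 -c "from rig import finish_job; print(finish_job())"
```

```text
the job is handed in; nothing more can be done
None
```

The selector is in its fifth position, and I pressed the start button after that and let it come up again. The job is handed in; the hand-in reports no verdict.

- **Selector:** I pushed the pointer with the shut fingertips, without gripping, from its third position through the fourth to the fifth. The highest force I read while pushing was about 6 N, taken only at the end of each move. Pictures before the press and at the end show the pointer on the fifth tick.
- **Start button:** I pressed it straight down until it stopped at z = 138.0 mm. That matches the full 6 mm of travel, at 13 N. In the last pictures it is up again.
- **Everything else:** I did not go near the emergency stop, and by eye the loose things look unmoved. The arm is clear of everything, at about 10 s on the robot's clock.

**Checks that disagreed:** Triangulating the plates from the two fixed cameras put them about 7 mm lower than the text's height (117 mm against 124 mm). Contact with the button fitted the text's height. Also, the first three move calls were refused for missing keys, and nothing moved then.

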